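# Unclamp the jar seamer and hold it ready over the lidded jar

### The arm

A 7-joint arm with a two-finger parallel gripper is mounted at the origin on the work surface. World frame = base frame: x ahead of the robot, y to its left, z up, the work surface at z = 0. Lengths are in m, angles in degrees, forces in N, time in s.
With the tool pointing down it reaches from about 0.425 to 0.875 m from the base axis. Payload 4.7 kg.
Tool frame: the origin (TCP) lies midway between the tips of the shut fingers; the grasp point (between the pads) lies 19 mm behind it; z points along the fingers, x is the direction in which the jaws open and shut, and the axes are right-handed (so a half turn about z gives the same grasp; the last joint's range is limited). The gripper opens to 87 mm and grips with 3 to 60 N. Pads are 19 mm wide; open, the fingers measure 117 mm over their backs; the gripper's body (75 mm by 190 mm) begins 51 mm behind the grasp point.
Start: joints at [-67.145, 18.392, -4.016, 83.108, 1.295, 78.541, -3.26], TCP at [0.244, 0.602, 0.223] pointing down, gripper open.
Joint ranges: [-163.93, 163.93], [-17.29, 119.83], [-79.2, 71.16], [3.27, 140.29], [-89.18, 269.18], [5.43, 117.66], [-154.24, 154.24]. Speed limits (degrees/s): [147.25, 147.25, 180, 180, 180, 180, 180].

### API

Orientations are given as [roll, pitch, yaw] about the fixed x, y, z axes, in that order (R = Rz(yaw) Ry(pitch) Rx(roll)).
In Python, from cell import telemetry, optics, env gives the robot as it stands.
- The arm moves only by the tool arm_command, never from a script. Its arguments are lists of equal length, an entry for each row: "translation": the shift along the tool's x, y, z in cm, a list of three; "twist": the turn about the tool's z in degrees. In form: {"translation": [[x, y, z], ...], "twist": [twist, ...]}. A call has 1 to 10 rows; each row shifts and turns the pose as measured when the row begins, along the tool's axes as they then stand; what a row does not reach is not made up. A row lasts 1/8 s, in which the tool goes at most 62.5 mm and 10.7 degrees, less where a joint would pass 70% of its speed; a pose out of reach is approached as far as the arm can. A call is refused whole if a number of a shift passes 6.25 or a number of a turn 10.7, either way. A call with a gripper value outside its range is refused whole. "grip" is the opening in per cent of the stroke, from 0 (shut) to 100 (fully open), set as the call begins (left out, the last holds). The fingers move at their own pace and stop on an object; "force" is the grip in N (left out, the last holds). Time passes only in rows, so rows that do not move let the fingers close. It gives the time, the measured TCP pose, the force and the opening at its end, in the units of the state.
- telemetry.get_obs(): the state, without advancing time (a new reading comes with each control period).
- optics.read_camera(name): name is "scene" or "side" or "wrist"; returns a dict with "img" (420x560x3 uint8, blue, green, red), "fx", "fy", "cx", "cy" (pixels), "extrinsics" (4x4, takes a point from camera to world coordinates); the wrist camera has in their place "hand_eye" (4x4, takes a point from camera to tool coordinates, whose origin is the TCP and whose axes are the tool frame's). Camera axes: x right, y up, looking along -z (the intrinsics and any distortion apply to the point x, -y, -z); pixel columns grow to the right and rows downward; lengths in m; the calibration is good to about 2 mm. A picture is of the moment at which its call begins: read the wrist's pose just before it. There is no depth.
- env.sign_off(): hands the job in, once; it reports no verdict.
The state is a dict: "time_s": time; "qpos": joint angles; "joint_velocities": joint speeds; "effort": joint torques, N m; "tool_pos": TCP position; "tool_rot": TCP orientation; "force": force on the tool from outside, world axes, zero at the start; "wrist_torque": the same for the moment, N m; "grip_width": finger opening in m.
Only numpy, scipy, OpenCV 4.12 (cv2) and the standard library are available. Lean on these libraries where they do the work, as an engineer would, in place of code of your own. Each camera call takes 0.05 s, during which the arm holds its last target. There are 200 camera calls.

### The job

Turn both captive clamp bolts of the parking plate counter-clockwise fully to their end stops, then lift the jar seamer by its wooden T-handle, carry it over the things in between and bring it over the short jar with the flat tin lid. Stop with it level and centred about a centimetre above the lid, not touching, its lever pointing straight out over the open front of the rack, square to the row of jars, and finish there still holding it steadily, ready to be lowered. Do not let the seamer touch any of the jars, and do not shift or tip the other things.

Things in the scene. Friction and masses are not known exactly. Their poses are not given: they have to be found in the camera images.
- dock: Grey painted metal parking plate fixed to the shelf, 130 (x) x 280 (y) x 12 mm high; origin at the centre of its underside. The seamer stands at its middle; the two clamp bolts stand 115 mm from the middle, along the plate's +y and -y.
- bolt_l_grip (a point): Black T-bar knob of the clamp bolt at the plate's +y end: bar 56 long x 12 wide x 26 mm tall on an upright bolt. Point: on the bolt's axis, half-way up the bar (70 mm above the shelf). Its x axis lies along the bar, towards the bolt's steel clamp finger (66 mm long from the axis, at 19 to 27 mm above the shelf), which lies over the seamer's rim while clamped; z up.
- bolt_r_grip (a point): The same for the clamp bolt at the plate's -y end.
- bolt_l (a joint): Angle of the +y bolt in rad, growing counter-clockwise seen from above: 0 fully clamped (finger over the seamer's rim), 1.4 is the other end stop (finger swung clear). Starts at 0 to 0.25. Turns stiffly (about 0.06 N m) and stays where it is left; captive, does not rise.
- bolt_r (a joint): The same for the -y bolt, also loosened counter-clockwise from above.
- seamer: Loose hand jar seamer, about 0.6 kg: steel bell (94 mm across, open below) on a flat rim 116 mm across and 6 mm thick, top of bell 46 mm, then a neck and a dark wooden T-handle; overall 90 mm high. Origin: centre of the underside of the rim. z up, its thin side lever runs along its -x, 51 mm above the underside, with an upright black knob at 115 mm from the axis.
- seamer_grip (a point): Centre of the seamer's wooden T-handle, on the bell's axis 78 mm above the underside of the rim: a bar 64 long (along x, the lever's line) x 18 wide (y) x 24 mm tall, with free space under both ends and beside it.
- seamer_mouth (a point): Centre of the underside of the seamer's rim (bell mouth); axes as the seamer's.
- lever_tip (a point): Knob at the end of the seamer's lever (115 mm from the axis, 60 mm above the underside of the rim).
- rack: Slotted wooden rack fixed to the shelf, 122 (x) x 345 (y) mm; origin at the centre of its underside. Three bays in a row along y, 115 mm apart, floor 18 mm up, dividers 30 mm high. A 45 mm high rail runs along its back (+x); its front (-x) is open, towards the robot.
- jar_short: The short wide glass jar, 82 mm across, in any one of the three bays; the only one covered with a flat tin lid (no screw cap). Origin at the centre of its underside; 117 mm high with the lid; z up.
- tin_lid (a point): Centre of the top face of the flat tin lid (77 mm across) on the short jar, 117 mm above the jar's underside, z up.
- jar_tall_a: One of the two tall narrow jars in the other bays: 68 mm across, 148 mm high, white screw cap. Origin at the centre of its underside.
- jar_tall_b: The other tall jar, same size, origin at the centre of its underside.
- spice: Small spice jar, 44 mm across, 105 mm high, standing between the plate and the rack; origin at the centre of its underside.
- mug: Brown ceramic mug, 80 mm across, 90 mm high, origin at the centre of its underside.
- plastic_lid: White plastic lid lying flat, 90 mm across, 12 mm high, origin underneath.
- tea_tin: Tea tin, 72 mm across, 100 mm high, origin underneath.
- spoon: Wooden spoon lying flat beyond the plate (its +x side), under 30 mm high.
There are look-alikes about, which are no part of the job. What is shaped like the seamer but turquoise is not meant. Of the things that look like the spoon, take the one that is farthest to the robot's left at the start.

How it is judged (in metres and radians):
On the way, in this order (a step that is already met when the one before it is completed fails the run):
1. both clamp bolts are turned counter-clockwise to their end stops (value of joint each of bolt_l, bolt_r above 1.25 rad), for 0.2 s.
2. the seamer is lifted clear of its parking plate, in the gripper (z of seamer_mouth in the frame of dock above 0.06 m and contact force between the fingers and seamer above 1 N), for 0.2 s.
At the end, for the whole second after the job is handed in: Bolts past 1.25 rad; seamer held, at rest, level (0.1 rad), rim 4 to 20 mm above the tin lid, centred within 10 mm, lever within 0.14 rad of square to the row over the rack's front, touching nothing but the fingers; short jar upright and within 12 mm, other things within 20 mm of their starts (all of step 1 and z of seamer_mouth in the frame of tin_lid between 0.004 and 0.02 m and horizontal distance between seamer_mouth and tin_lid below 0.01 m and angle between the x axis of seamer_grip and the x axis of rack, either way round below 0.14 rad and x of lever_tip in the frame of rack below -0.07 m and angle between seamer's own z axis and vertical below 0.1 rad and linear speed of seamer below 0.02 m/s and angular speed of seamer below 0.15 rad/s and contact force between the fingers and seamer above 1 N and angle between jar_short's own z axis and vertical below 0.05 rad and distance of jar_short from where it was at the start of the episode below 0.012 m and contact force between seamer and dock below 0.2 N and contact force between seamer and rack below 0.2 N and contact force between seamer and jar_short below 0.2 N and contact force between seamer and jar_tall_a below 0.2 N and contact force between seamer and jar_tall_b below 0.2 N and contact force between seamer and spice below 0.2 N and contact force between seamer and mug below 0.2 N and contact force between seamer and tea_tin below 0.2 N and contact force between seamer and plastic_lid below 0.2 N and contact force between seamer and spoon below 0.2 N and distance of each of jar_tall_a, jar_tall_b, spice, mug, plastic_lid, tea_tin, spoon from where it was at the start of the episode below 0.02 m); the arm keeps its last pose, push and grip.
It fails at once if the seamer touches a jar (over 0.5 N) (contact force between seamer and jar_short above 0.5 N or contact force between seamer and jar_tall_a above 0.5 N or contact force between seamer and jar_tall_b above 0.5 N).
It fails at once if another thing is shifted more than 20 mm or tipped (distance of any of jar_tall_a, jar_tall_b, spice, mug, plastic_lid, tea_tin, spoon from where it was at the start of the episode above 0.02 m or angle between any of jar_short, jar_tall_a, jar_tall_b, spice, mug, tea_tin's own z axis and vertical above 0.35 rad).
It also fails if it takes over 67 s, if anything falls off the work surface, if the arm or the gripper's body presses on something with over 40 N, if the wrist force passes 120 N, or if a joint passes its speed limit or range.

## Working session

There is one attempt and no reset: what is moved stays moved. The work goes in short steps, Python scripts to look and compute and a tool call to move; the robot and the scene stay as the last step left them, time stands still between calls to the robot, and variables do not carry over. Pictures are saved under pics/ and viewed, about 8 in all and at most 12, crops included, and the job is handed in when it is done.

Besides the shell and the picture viewer there is one more tool, called after "Emit:" by a JSON object that holds its "name" and its "arguments". arm_command: Moves the arm, as the interface text tells. Its arguments: {"type":"object","properties":{"translation":{"type":"array","items":{"type":"array","items":{"type":"number"}}},"twist":{"type":"array","items":{"type":"number"}},"grip":{"type":"number"},"force":{"type":"number"}},"required":["translation","twist"]}

```bash
mkdir -p pics
cat > h.py <<'E'
import numpy as np, cv2
from cell import telemetry, optics, env
from scipy.spatial.transform import Rotation as R
def T(o=None):
    o=o or telemetry.get_obs(); M=np.eye(4); M[:3,:3]=R.from_euler('xyz',o['tool_rot'],degrees=True).as_matrix(); M[:3,3]=o['tool_pos']; return M
def cam(n):
    M=T(); c=optics.read_camera(n)
    c['E']=np.array(c['extrinsics']) if 'extrinsics' in c else M@np.array(c['hand_eye'])
    return c
def ray(c,u,v):
    d=np.array([(u-c['cx'])/c['fx'],-(v-c['cy'])/c['fy'],-1.]); d=c['E'][:3,:3]@d
    return c['E'][:3,3],d/np.linalg.norm(d)
def onz(c,u,v,z):
    o,d=ray(c,u,v); return o+d*(z-o[2])/d[2]
def tri(rs):
    A=sum(np.eye(3)-np.outer(d,d) for o,d in rs); b=sum((np.eye(3)-np.outer(d,d))@o for o,d in rs)
    p=np.linalg.solve(A,b); return p,[np.linalg.norm(np.cross(p-o,d)) for o,d in rs]
def proj(c,p):
    q=np.linalg.inv(c['E'])@np.r_[p,1]; return c['cx']+c['fx']*q[0]/-q[2], c['cy']-c['fy']*q[1]/-q[2]
E
python3 - <<'E'
from h import *
import pickle
o=telemetry.get_obs(); print(o)
for n in ['scene','side','wrist']:
    c=cam(n); cv2.imwrite(f'pics/{n}0.png',c['img']); pickle.dump(c,open(n+'0.pkl','wb')); print(n,[k for k in c],c['fx'],c['cx'],c['cy'],c['E'].round(3).tolist())
E
```

```text
{'time_s': 0.0, 'qpos': array([-67.14876699,  18.43847925,  -4.01530927,  83.17559478,
         1.29472812,  78.5405314 ,  -3.26108859]), 'joint_velocities': array([-0.08850709,  0.01749525,  0.04829716,  0.00325985,  0.06447177,
       -0.0110172 , -0.03392915]), 'effort': array([-4.47238572e-04, -4.91293144e+01, -4.04150197e-01, -3.12526023e+01,
       -6.40215911e-02,  4.37454320e-02,  1.73712365e-04]), 'tool_pos': array([0.2437889 , 0.60194796, 0.22146199]), 'tool_rot': array([1.79994400e+02, 1.09377248e-01, 6.79571729e+01]), 'force': array([-0.16073135,  0.95588711, -0.66473935]), 'wrist_torque': array([-0.05794769,  0.01434531, -0.01046547]), 'grip_width': 0.08731614295394743}
scene ['img', 'fx', 'fy', 'cx', 'cy', 'extrinsics', 'E'] 420.2054381838679 284.6639602430492 211.75829941659316 [[-0.25, -0.672, 0.697, 1.299], [0.968, -0.181, 0.174, 0.142], [0.009, 0.718, 0.696, 0.867], [0.0, 0.0, 0.0, 1.0]]
side ['img', 'fx', 'fy', 'cx', 'cy', 'extrinsics', 'E'] 446.06848426349217 275.12634365558193 207.13943362281225 [[0.892, 0.215, -0.398, -0.008], [-0.452, 0.446, -0.773, -1.108], [0.012, 0.869, 0.495, 0.786], [0.0, 0.0, 0.0, 1.0]]
wrist ['img', 'fx', 'fy', 'cx', 'cy', 'hand_eye', 'E'] 367.4847596080534 286.02230771204995 210.3891571580957 [[0.375, -0.896, -0.236, 0.178], [0.927, 0.362, 0.098, 0.629], [-0.002, -0.256, 0.967, 0.384], [0.0, 0.0, 0.0, 1.0]]
```

View pics/scene0.png

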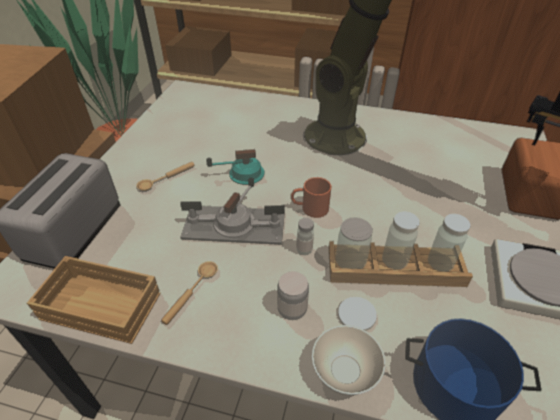

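View pics/side0.png

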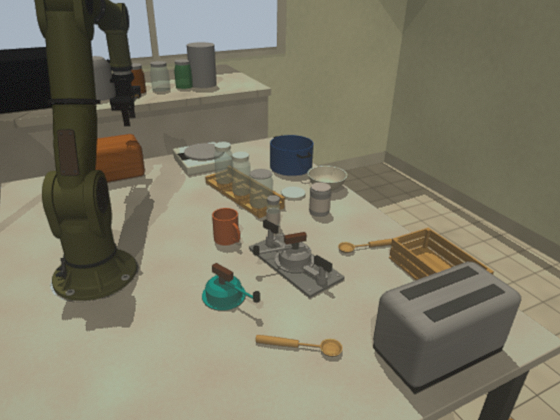

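The scene view has the seamer candidates at (235,212), steel, and (246,168), turquoise; the steel one stands on the plate with bolt knobs at (191,207) and (274,211), so it is the one meant. The jars in the rack are at (355,240), (402,235) and (452,238), with the short one probably at (355,240). I'll confirm this in an enlarged composite.

Run:
```python
import cv2,numpy as np
a=cv2.imread('pics/scene0.png')[170:290,170:480]; b=cv2.imread('pics/side0.png')[130:300,195:395]
a=cv2.resize(a,None,fx=2.5,fy=2.5,interpolation=3)  #775x300
b1=cv2.resize(b[:,:],None,fx=1.75,fy=1.75,interpolation=3) #350x297
b2=cv2.imread('pics/side0.png')[215:295,240:350]; b2=cv2.resize(b2,None,fx=3.7,fy=3.7,interpolation=3)
o=np.zeros((600,780,3),np.uint8); o[:300,:775]=a; o[300:300+b1.shape[0],:350]=b1; o[300:300+b2.shape[0],360:360+b2.shape[1]]=b2
cv2.imwrite('pics/crop1.png',o)
```

```text
(no output)
```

View pics/crop1.png

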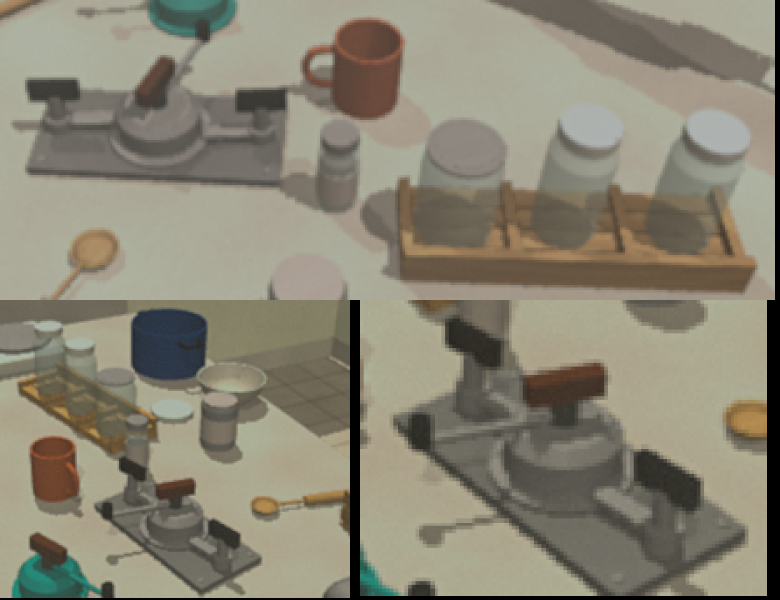

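The crop confirms the steel seamer with the reddish handle on the plate. The leftmost jar in the rack, at (357,229), has the flat lid and no screw cap. Next I'll triangulate.

Run:
```python
from h import *
import pickle
s=pickle.load(open('scene0.pkl','rb')); d=pickle.load(open('side0.pkl','rb'))
pts={'handle':((231.6,202.8),(295.4,237.4)),'bl':((274.8,210),(271,226.4)),'br':((191.2,206.4),(323,263)),'lev':((251.2,182.4),(256.8,250.7)),'lid':((356.8,229.2),(261.3,173.4))}
for k,(a,b) in pts.items():
    p,e=tri([ray(s,*a),ray(d,*b)]); print(k,p.round(4),np.round(e,4),np.hypot(p[0],p[1]).round(3))
# plate corners, z=12mm, scene
for u,v in [(23,172),(283,181),(37,88)]: print('plate',onz(s,u/2.5+170,v/2.5+170,.012).round(4))
# rack top back rail corners z=.045
for u,v in [(400,258),(755,265)]: print('rail',onz(s,u/2.5+170,v/2.5+170,.045).round(4))
for n,u,v,z in [('spice',339,133,.105),('mug',368,36,.09),('lidA',590,127,.148),('lidB',717,131,.148),('short',467,148,.135),('tea',308,275,.1)]: print(n,onz(s,u/2.5+170,v/2.5+170,z).round(4))
```

```text
handle [ 0.5248 -0.2     0.0892] [0.0004 0.0004] 0.562
bl [ 0.5029 -0.086   0.0685] [0.0022 0.0022] 0.51
br [ 0.5469 -0.3121  0.0681] [0.0009 0.0009] 0.63
lev [ 0.4103 -0.1836  0.07  ] [0.0026 0.0026] 0.449
lid [0.5791 0.1413 0.1322] [0.0015 0.0015] 0.596
plate [ 0.6212 -0.323   0.012 ]
plate [ 0.5605 -0.045   0.012 ]
plate [ 0.4934 -0.3638  0.012 ]
rail [0.6568 0.0982 0.045 ]
rail [0.576 0.435 0.045]
spice [0.5633 0.0138 0.105 ]
mug [0.3891 0.0099 0.09  ]
lidA [0.5341 0.2535 0.148 ]
lidB [0.5078 0.3724 0.148 ]
short [0.58   0.1422 0.135 ]
tea [0.74   0.0245 0.1   ]
```

```bash
cat >> h.py <<'E'
def plan(p,yaw,step=5.5,tw=9.0):
    o=telemetry.get_obs(); M=T(o); y0=np.degrees(np.arctan2(M[1,0],M[0,0])); dy=(yaw-y0+180)%360-180
    d=np.array(p)-M[:3,3]; n=max(1,int(np.ceil(max(np.linalg.norm(d)*100/step,abs(dy)/tw))))
    rows=[]
    for i in range(n):
        A=R.from_matrix(M[:3,:3])*R.from_euler('z',-dy*i/n,degrees=True)
        rows.append((A.inv().apply(d*100/n)).round(2).tolist())
    print('t',round(o['time_s'],2),'pos',M[:3,3].round(4),'yaw',round(y0,2),'F',o['force'].round(1),'w',round(o['grip_width'],4)); print(n,rows,'twist each',round(-dy/n,2))
E
python3 - <<'E'
from h import *
plan([.244,.602,.32],68)
E
```

```text
t 0.15 pos [0.2439 0.6021 0.2217] yaw 67.95 F [-0.4  0.3  0.4] w 0.0865
2 [[-0.01, 0.01, -4.91], [-0.01, 0.01, -4.91]] twist each -0.02
```

Emit:
{"name": "arm_command", "arguments": {"translation": [[0,0,-5],[0,0,-5]], "twist": [0,0]}}

```text
time_s: 0.4
tool_pos: [0.2431, 0.5996, 0.3174]
tool_rot: [180.0, 0.8, 68.0]
force: [0.3, 1.5, 0.3]
grip_width: 0.0868
```

Run:
```python
from h import *
plan([.54,.16,.32],104)
```

```text
t 0.4 pos [0.2431 0.5996 0.3174] yaw 67.96 F [0.3 1.5 0.3] w 0.0868
10 [[-2.96, 4.4, 0.02], [-3.23, 4.21, 0.02], [-3.49, 4.0, 0.02], [-3.73, 3.77, 0.02], [-3.96, 3.53, 0.02], [-4.18, 3.27, 0.02], [-4.37, 3.0, 0.02], [-4.55, 2.72, 0.02], [-4.72, 2.43, 0.02], [-4.86, 2.13, 0.02]] twist each -3.6
```

Emit:
{"name": "arm_command", "arguments": {"translation": [[-3,4.4,0],[-3.2,4.2,0],[-3.5,4,0],[-3.7,3.8,0],[-4,3.5,0],[-4.2,3.3,0],[-4.4,3,0],[-4.6,2.7,0],[-4.7,2.4,0],[-4.9,2.1,0]], "twist": [-3.6,-3.6,-3.6,-3.6,-3.6,-3.6,-3.6,-3.6,-3.6,-3.6]}}

```text
time_s: 1.65
tool_pos: [0.5502, 0.1547, 0.3212]
tool_rot: [-179.7, 0.2, 105.8]
force: [0.4, 0.6, 0.4]
grip_width: 0.0869
```

Emit:
{"name": "arm_command", "arguments": {"translation": [[0,0,0],[0,0,0]], "twist": [0,0]}}

```text
time_s: 1.9
tool_pos: [0.5519, 0.1494, 0.3204]
tool_rot: [-179.6, 0.3, 105.3]
force: [0.1, 0.4, 0.5]
grip_width: 0.0874
```

Run:
```python
from h import *
import pickle
c=cam('wrist'); cv2.imwrite('pics/w1.png',c['img']); pickle.dump(c,open('w1.pkl','wb'))
plan([.50,-.22,.26],101)
```

```text
t 1.95 pos [0.552  0.1489 0.3204] yaw 105.27 F [-0.8 -1.4 -1.1] w 0.087
7 [[-4.88, -2.1, 0.91], [-4.9, -2.05, 0.91], [-4.93, -1.99, 0.91], [-4.95, -1.94, 0.91], [-4.97, -1.89, 0.91], [-4.99, -1.84, 0.91], [-5.01, -1.78, 0.91]] twist each 0.61
```

View pics/w1.png

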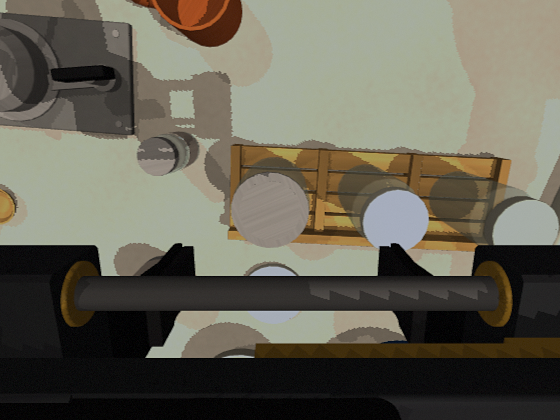

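Wrist view: the tin lid is a plain disc at (270,210) over the left bay, the white caps are at (396,219) and (526,232), the spice jar at (168,153), and the bolt_l knob at (83,74). I'll measure these and go on to the dock.

Run:
```python
from h import *
import pickle
c=pickle.load(open('w1.pkl','rb')); s=pickle.load(open('scene0.pkl','rb')); d=pickle.load(open('side0.pkl','rb'))
g=cv2.cvtColor(c['img'],cv2.COLOR_BGR2GRAY)
print(cv2.HoughCircles(cv2.medianBlur(g[160:260,215:325],5),cv2.HOUGH_GRADIENT_ALT,1,50,param1=150,param2=.7,minRadius=30,maxRadius=46))
print('lid',onz(c,270,210,.135),'edges',onz(c,231,210,.135),onz(c,309,210,.135))
print(tri([ray(c,270,210),ray(s,356.8,229.2),ray(d,261.3,173.4)]))
for n,u,v in [('A',396,219),('B',526,231)]: print(n,onz(c,u,v,.166))
print('spice',onz(c,155,156,.105)) 
a,b=onz(c,240,145,.03),onz(c,500,158,.03); print('rack front (ends)',a,b,np.degrees(np.arctan2(-(b-a)[0],(b-a)[1])))
a,b=onz(c,232,236,.045),onz(c,478,246,.045); print('rack back',a,b,np.degrees(np.arctan2(-(b-a)[0],(b-a)[1])))
```

```text
[[[56.       51.       38.862457]]]
lid [0.57509563 0.13909188 0.135     ] edges [0.58522033 0.1022693  0.135     ] [0.56498365 0.17586816 0.135     ]
(array([0.57757991, 0.1402602 , 0.13180682]), [np.float64(0.0019413981405655037), np.float64(0.0020107866596560816), np.float64(0.002074691068592949)])
A [0.54515602 0.24939002 0.166     ]
B [0.52475868 0.36585953 0.166     ]
spice [0.55887537 0.01140108 0.105     ]
rack front (ends) [0.53304809 0.08508609 0.03      ] [0.4642038  0.39597939 0.03      ] 12.486105860120116
rack back [0.64377586 0.10330533 0.045     ] [0.57437194 0.40512512 0.045     ] 12.950126201763103
```

Emit:
{"name": "arm_command", "arguments": {"translation": [[-4.9,-2.1,0.9],[-4.9,-2,0.9],[-4.9,-2,0.9],[-5,-1.9,0.9],[-5,-1.9,0.9],[-5,-1.8,0.9],[-5,-1.8,0.9],[0,0,0],[0,0,0]], "twist": [0.6,0.6,0.6,0.6,0.6,0.6,0.6,0,0]}}

```text
time_s: 3.08
tool_pos: [0.5038, -0.2148, 0.2578]
tool_rot: [-179.8, 0.2, 102.5]
force: [-0.9, 0.4, 0.1]
grip_width: 0.0871
```

Run:
```python
from h import *
import pickle
c=cam('wrist'); cv2.imwrite('pics/w2.png',c['img']); pickle.dump(c,open('w2.pkl','wb'))
plan([.50,-.085,.18],11)
```

```text
t 3.12 pos [ 0.5036 -0.2152  0.2578] yaw 102.49 F [ 0.2 -0.3 -0.3] w 0.0873
11 [[1.16, 0.23, 0.7], [1.19, 0.06, 0.7], [1.18, -0.12, 0.7], [1.15, -0.29, 0.7], [1.1, -0.45, 0.7], [1.02, -0.6, 0.7], [0.92, -0.75, 0.7], [0.81, -0.87, 0.7], [0.67, -0.98, 0.7], [0.52, -1.07, 0.7], [0.36, -1.13, 0.7]] twist each 8.32
```

View pics/w2.png

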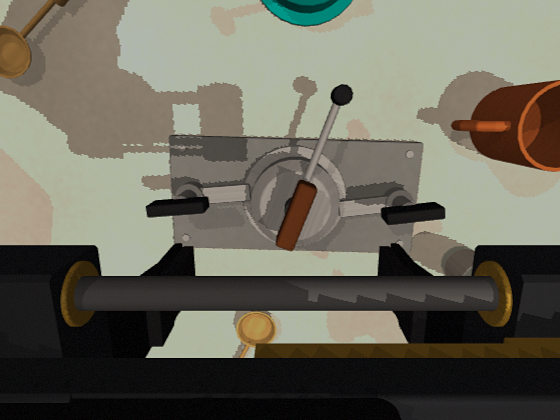

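Wrist view 2: the bolt knobs are at (178,207) for r and (414,213) for l, the seamer handle is at (297,215), and the lever knob is at (342,95). Next come silhouette centroids and bearings.

Run:
```python
from h import *
import pickle
W=pickle.load(open('w2.pkl','rb')); s=pickle.load(open('scene0.pkl','rb')); d=pickle.load(open('side0.pkl','rb'))
def blob(c,u,v,r,kind):
    im=c['img'][v-r:v+r,u-r:u+r].astype(int); b,g,rr=im[...,0],im[...,1],im[...,2]
    m=(im.max(2)<60) if kind=='k' else ((rr-b>30)&(rr-g>22)&(rr<170))
    n,l,st,ce=cv2.connectedComponentsWithStats(m.astype(np.uint8))
    k=1+np.argmin([np.hypot(*(ce[i]-r))-0.1*st[i,4] for i in range(1,n)])
    ct=cv2.findContours((l==k).astype(np.uint8),0,2)[0][0].reshape(-1,2)+[u-r,v-r]
    x,y,w,h=cv2.boundingRect(ct.astype(np.int32)); return ce[k]+[u-r,v-r],st[k,4],(x,y,w,h),ct
P={}
for n,kind,sp,dp,wp,r in [('bl','k',(275,210),(271,226),(414,213),34),('br','k',(191,206),(323,263),(178,207),34),('handle','r',(232,203),(295,237),(297,215),40),('lev','k',(251,183),(257,251),(342,95),18)]:
    B=[blob(c,*q,min(r,rr),kind) for c,q,rr in [(s,sp,13),(d,dp,13),(W,wp,40)]]
    p,e=tri([ray(c,*b[0]) for c,b in zip((s,d,W),B)]); P[n]=p
    ct=B[2][3].astype(np.float32); vx,vy,_,_=cv2.fitLine(ct,cv2.DIST_L2,0,.01,.01).ravel()
    q=B[2][0]; a=onz(W,*(q-20*np.array([vx,vy])),p[2]); b=onz(W,*(q+20*np.array([vx,vy])),p[2])
    print(n,p.round(4),np.round(e,4),[(b[0].round(1).tolist(),int(b[1]),b[2]) for b in B],'dir',np.degrees(np.arctan2(*(b-a)[[1,0]])).round(1), 'wrist@nomz',onz(W,*q,{'bl':.07,'br':.07,'handle':.09,'lev':.072}[n]).round(4))
v=P['bl']-P['br'];print('dist',np.linalg.norm(v),'dock yaw',np.degrees(np.arctan2(-v[0],v[1])),'mid',(P['bl']+P['br'])/2)
x=P['handle']-P['lev'];print('lever L',np.linalg.norm(x[:2]),'yaw',np.degrees(np.arctan2(x[1],x[0])))
a,b=onz(W,170,136,.012),onz(W,423,143,.012);print('plate edge',a,b,np.degrees(np.arctan2(-(b-a)[0],(b-a)[1])))
```

```text
bl [ 0.501  -0.0888  0.0684] [0.0005 0.0013 0.0015] [([273.4, 210.1], 83, (265, 207, 19, 7)), ([270.6, 226.4], 107, (264, 220, 14, 13)), ([411.0, 211.7], 1182, (381, 196, 64, 29))] dir 103.4 wrist@nomz [ 0.4992 -0.0896  0.07  ]
br [ 0.5483 -0.321   0.0667] [0.0134 0.0075 0.007 ] [([183.0, 208.0], 1, (183, 208, 1, 1)), ([322.6, 263.3], 140, (315, 256, 17, 16)), ([178.5, 205.4], 1065, (146, 190, 63, 27))] dir 113.5 wrist@nomz [ 0.5427 -0.3143  0.07  ]
handle [ 0.5226 -0.2016  0.0981] [0.0009 0.0012 0.0014] [([230.8, 200.1], 41, (226, 194, 11, 13)), ([295.2, 234.8], 69, (285, 232, 21, 6)), ([295.8, 216.5], 1287, (276, 183, 41, 68))] dir 171.9 wrist@nomz [ 0.5233 -0.201   0.09  ]
lev [ 0.4089 -0.183   0.069 ] [0.0015 0.0015 0.002 ] [([251.3, 183.3], 7, (250, 182, 3, 4)), ([255.8, 250.1], 44, (253, 246, 6, 9)), ([341.3, 94.7], 346, (331, 85, 22, 21))] dir 142.1 wrist@nomz [ 0.4077 -0.1848  0.072 ]
dist 0.2369824073255501 dock yaw 11.49202555002443 mid [ 0.52465141 -0.20491073  0.06756431]
lever L 0.1152577061972764 yaw -9.286809137102763
plate edge [ 0.48505719 -0.34880159  0.012     ] [ 0.43246444 -0.07712093  0.012     ] 10.955973855747162
```

Emit:
{"name": "arm_command", "arguments": {"translation": [[1.2,0.2,0.7],[1.2,0.1,0.7],[1.2,-0.1,0.7],[1.2,-0.3,0.7],[1.1,-0.4,0.7],[1,-0.6,0.7],[0.9,-0.7,0.7],[0.8,-0.8,0.7],[0.7,-0.9,0.7],[0.6,-1,0.7]], "twist": [8.5,8.5,8.5,8.5,8.5,8.5,8.5,8.5,8.5,8.5], "grip": 70}}

```text
time_s: 4.38
tool_pos: [0.511, -0.0728, 0.1884]
tool_rot: [179.9, -0.2, 16.7]
force: [0.0, 0.5, 0.3]
grip_width: 0.0609
```

Run:
```python
from h import *
plan([.5,-.089,.165],17)
```

```text
t 4.38 pos [ 0.511  -0.0728  0.1884] yaw 16.68 F [0.  0.5 0.3] w 0.0609
1 [[-1.52, 1.23, 2.33]] twist each -0.32
```

Emit:
{"name": "arm_command", "arguments": {"translation": [[-1.5,1.2,2.3],[0,0,0],[0,0,0]], "twist": [0,0,0]}}

```text
time_s: 4.75
tool_pos: [0.5016, -0.0812, 0.166]
tool_rot: [-180.0, -0.3, 17.3]
force: [-0.2, -0.1, -0.2]
grip_width: 0.0609
```

Run:
```python
from h import *
import pickle
c=cam('wrist'); cv2.imwrite('pics/w3.png',c['img']); pickle.dump(c,open('w3.pkl','wb'))
plan([.5,-.089,.051],17)
print(proj(c,[.5,-.089,.083]),proj(c,[.5,-.089,.07]))
```

```text
t 4.8 pos [ 0.5014 -0.0814  0.1658] yaw 17.3 F [-0.2  0.1  0.4] w 0.0609
3 [[-0.14, 0.23, 3.83], [-0.14, 0.23, 3.83], [-0.14, 0.23, 3.83]] twist each 0.1
(np.float64(281.0790919755318), np.float64(227.59571026692478)) (np.float64(281.21449662257953), np.float64(222.25567459279372))
```

View pics/w3.png

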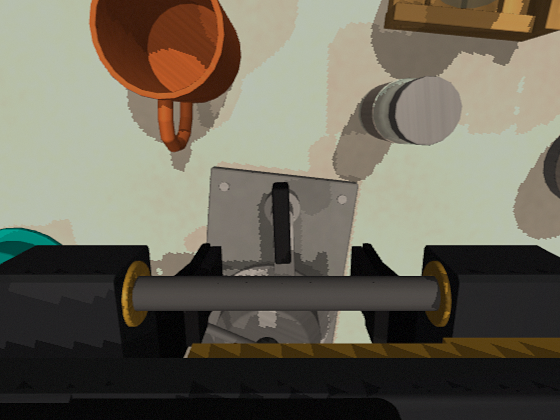

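The bar runs from (281,183) to (284,264), square to the jaws and centred as predicted. I'll descend and grip.

Emit:
{"name": "arm_command", "arguments": {"translation": [[-0.1,0.3,3.8],[-0.1,0.3,3.8],[-0.1,0.3,3.2],[0,0.1,0.5],[0,0,0.1]], "twist": [0,0,0,0,0]}}

```text
time_s: 5.42
tool_pos: [0.5094, -0.0885, 0.0548]
tool_rot: [179.9, -1.0, 17.6]
force: [-0.4, -0.5, 1.0]
grip_width: 0.0609
```

Run:
```python
from h import *
plan([.5,-.089,.051],17)
```

```text
t 5.42 pos [ 0.5094 -0.0885  0.0548] yaw 17.61 F [-0.4 -0.5  1. ] w 0.0609
1 [[-0.92, -0.24, 0.37]] twist each 0.61
```

Emit:
{"name": "arm_command", "arguments": {"translation": [[-0.9,-0.2,0.4],[0,0,0]], "twist": [0.6,0]}}

```text
time_s: 5.68
tool_pos: [0.5014, -0.0891, 0.0527]
tool_rot: [179.9, -1.2, 17.0]
force: [-0.3, -0.5, -0.2]
grip_width: 0.0608
```

Emit:
{"name": "arm_command", "arguments": {"translation": [[0,0,0],[0,0,0],[0,0,0],[0,0,0]], "twist": [0,0,0,0], "grip": 0, "force": 25}}

```text
time_s: 6.18
tool_pos: [0.5026, -0.089, 0.0543]
tool_rot: [179.8, -1.3, 17.0]
force: [-0.4, 0.2, -0.8]
grip_width: 0.0288
```

Emit:
{"name": "arm_command", "arguments": {"translation": [[0,0,0.2],[0,0,0],[0,0,0],[0,0,0]], "twist": [0,0,0,0]}}

```text
time_s: 6.68
tool_pos: [0.5014, -0.0895, 0.0521]
tool_rot: [179.9, -1.2, 17.0]
force: [-1.3, 0.2, 2.5]
grip_width: 0.0164
```

Emit:
{"name": "arm_command", "arguments": {"translation": [[0,0,0],[0,0,0],[0,0,0]], "twist": [0,0,0]}}

```text
time_s: 7.05
tool_pos: [0.5014, -0.0894, 0.0521]
tool_rot: [179.9, -1.2, 17.0]
force: [-1.5, -0.8, 2.1]
grip_width: 0.0166
```

Emit:
{"name": "arm_command", "arguments": {"translation": [[0,0,0],[0,0,0],[0,0,0]], "twist": [-5,-5,-5]}}

```text
time_s: 7.42
tool_pos: [0.5015, -0.0894, 0.0521]
tool_rot: [179.6, -1.1, 32.4]
force: [-1.2, -0.1, 1.8]
grip_width: 0.017
```

Emit:
{"name": "arm_command", "arguments": {"translation": [[0,0,0],[0,0,0],[0,0,0],[0,0,0],[0,0,0],[0,0,0]], "twist": [-8,-8,-8,-8,-8,-5]}}

```text
time_s: 8.18
tool_pos: [0.5017, -0.0891, 0.0521]
tool_rot: [178.9, -0.5, 78.8]
force: [-1.7, -0.2, 1.3]
grip_width: 0.0168
```

Emit:
{"name": "arm_command", "arguments": {"translation": [[0,0,0],[0,0,0],[0,0,0],[0,0,0],[0,0,0]], "twist": [-4,-4,-4,-4,-4]}}

```text
time_s: 8.8
tool_pos: [0.5023, -0.0889, 0.0521]
tool_rot: [178.6, -0.2, 99.3]
force: [0.3, 1.0, 0.4]
grip_width: 0.0167
```

Run:
```python
from h import *
o=telemetry.get_obs(); print(o['tool_rot'],o['wrist_torque'],o['force'],o['qpos'])
```

```text
[ 1.78645499e+02 -1.68911785e-01  9.92797688e+01] [ 0.18830534 -0.03904096 -0.31330435] [0.29791695 0.99056594 0.39066894] [-12.65404936   9.76918934  21.74162086 115.48027527  -5.15376423
  54.30502762 111.00723353]
```

Emit:
{"name": "arm_command", "arguments": {"translation": [[0,0,0],[0,0,0]], "twist": [-3,-3]}}

```text
time_s: 9.05
tool_pos: [0.503, -0.0886, 0.052]
tool_rot: [178.5, -0.1, 105.3]
force: [-3.1, -1.4, 1.6]
grip_width: 0.017
```

Run:
```python
from h import *
o=telemetry.get_obs(); print(o['tool_rot'],o['wrist_torque'],o['force'],o['qpos'][6],o['grip_width'])
```

```text
[ 1.78534703e+02 -6.15909276e-02  1.05336251e+02] [-0.07855899  0.64539127 -0.33635805] [-3.05335931 -1.40987123  1.61481696] 117.01748784200741 0.016985067316869534
```

The torque levels off at about 0.33 N m, well above the 0.06 running torque, so the bolt is at its stop. I'll release, rise and check.

Emit:
{"name": "arm_command", "arguments": {"translation": [[0,0,0],[0,0,0],[0,0,0],[0,0,0]], "twist": [0,0,0,0], "grip": 70}}

```text
time_s: 9.55
tool_pos: [0.5038, -0.0882, 0.0518]
tool_rot: [178.4, -0.0, 105.3]
force: [0.5, 0.0, -0.8]
grip_width: 0.049
```

Emit:
{"name": "arm_command", "arguments": {"translation": [[0,0,-4],[0,0,-4],[0,0,-4],[0,0,-1],[0,0,0]], "twist": [0,0,0,0,0]}}

```text
time_s: 10.18
tool_pos: [0.4995, -0.0889, 0.1841]
tool_rot: [178.6, -0.1, 105.2]
force: [0.8, 0.4, -0.4]
grip_width: 0.0607
```

Run:
```python
from h import *
import pickle
c=cam('wrist'); cv2.imwrite('pics/w4.png',c['img']); pickle.dump(c,open('w4.pkl','wb'))
g=c['img'].max(2)<45; g[240:]=0; 
n,l,st,ce=cv2.connectedComponentsWithStats(g.astype(np.uint8))
for i in range(1,n):
    if st[i,4]>300:
        ct=cv2.findContours((l==i).astype(np.uint8),0,2)[0][0]; r=cv2.minAreaRect(ct); b=cv2.boxPoints(r); print(ce[i],st[i],r)
        vx,vy,x,y=cv2.fitLine(ct.astype(np.float32),2,0,.01,.01).ravel(); a=onz(c,x,y,.075); q=onz(c,x+20*vx,y+20*vy,.075); print('dir',np.degrees(np.arctan2(*(q-a)[[1,0]])),a)
plan([.545,-.3135,.17],20)
```

```text
[183.23169108  43.21571238] [168  28  32  31 751] ((183.1923065185547, 43.46153259277344), (34.66876220703125, 26.07090950012207), 33.690067291259766)
dir 55.50367597322453 [ 0.40801334 -0.18523064  0.075     ]
[141.71979434 184.13496144] [124 155  31  65 778] ((139.75390625, 186.4957275390625), (63.7753791809082, 28.670265197753906), 87.1844482421875)
dir -174.8531678393461 [ 0.5123988  -0.19825114  0.075     ]
[285.54092827 203.492827  ] [ 270  167   31   73 1185] ((285.1506652832031, 204.21116638183594), (16.937585830688477, 75.05306243896484), 15.018359184265137)
dir -176.980471022213 [ 0.49644037 -0.08909942  0.075     ]
[ 13.70471014 180.62318841] [  0 171  31  22 552] ((14.73815631866455, 181.26309204101562), (19.975046157836914, 30.511884689331055), 87.1375961303711)
dir 134.28428607806205 [ 0.5339142  -0.28402425  0.075     ]
t 10.22 pos [ 0.4992 -0.0889  0.1835] yaw 105.23 F [-0.   0.3 -0.2] w 0.0609
10 [[-2.29, -0.15, 0.13], [-2.28, 0.19, 0.13], [-2.23, 0.53, 0.13], [-2.13, 0.85, 0.13], [-1.98, 1.16, 0.13], [-1.79, 1.44, 0.13], [-1.55, 1.69, 0.13], [-1.29, 1.9, 0.13], [-0.99, 2.07, 0.13], [-0.67, 2.19, 0.13]] twist each 8.52
```

The bolt_l bar now lies at 3°. The plate gives 11−90+80.2≈1°, so it is at the stop. Next is bolt_r.

Emit:
{"name": "arm_command", "arguments": {"translation": [[-2.3,-0.1,0],[-2.3,0.2,0],[-2.2,0.5,0],[-2.1,0.8,0],[-2,1.2,0],[-1.8,1.4,0],[-1.6,1.7,0],[-1.3,1.9,0],[-1,2.1,0],[-0.7,2.2,0]], "twist": [8.5,8.5,8.5,8.5,8.5,8.5,8.5,8.5,8.5,8.5]}}

```text
time_s: 11.48
tool_pos: [0.532, -0.3159, 0.1608]
tool_rot: [-179.1, 0.2, 17.7]
force: [0.5, -0.2, 0.1]
grip_width: 0.0607
```

Run:
```python
from h import *
plan([.545,-.3135,.17],20)
```

```text
t 11.47 pos [ 0.532  -0.3159  0.1608] yaw 17.66 F [ 0.5 -0.2  0.1] w 0.0607
1 [[1.31, 0.15, -0.93]] twist each -2.34
```

Emit:
{"name": "arm_command", "arguments": {"translation": [[1.3,0.2,-0.9],[0,0,0],[0,0,0]], "twist": [-2,0,0]}}

```text
time_s: 11.85
tool_pos: [0.5445, -0.3127, 0.1665]
tool_rot: [-178.9, 0.5, 20.0]
force: [-0.7, -0.7, -0.1]
grip_width: 0.0609
```

Run:
```python
from h import *
import pickle
c=cam('wrist'); cv2.imwrite('pics/w5.png',c['img']); pickle.dump(c,open('w5.pkl','wb'))
g=c['img'].max(2)<45; g[270:]=0; g[:,:200]=0; g[:,360:]=0
n,l,st,ce=cv2.connectedComponentsWithStats(g.astype(np.uint8))
for i in range(1,n):
    if st[i,4]>200:
        ct=cv2.findContours((l==i).astype(np.uint8),0,2)[0][0]; r=cv2.minAreaRect(ct); print(ce[i],st[i],r)
        vx,vy,x,y=cv2.fitLine(ct.astype(np.float32),2,0,.01,.01).ravel(); a=onz(c,*ce[i],.075); q=onz(c,*(ce[i]+20*np.array([vx,vy])),.075); print('dir',np.degrees(np.arctan2(*(q-a)[[1,0]])),a)
plan([.545,-.3135,.051],20)
```

```text
[309.55853315  59.50352609] [265  29  91  55 709] ((306.61859130859375, 60.96719741821289), (103.93864440917969, 14.587371826171875), 29.538782119750977)
dir -8.206151726088878 [ 0.52093416 -0.20855811  0.075     ]
[286.20814132 217.66743472] [ 277  178   20   81 1302] ((286.6627197265625, 218.014404296875), (18.10441780090332, 80.2853775024414), 1.2453643083572388)
dir 106.60416656437029 [ 0.54312441 -0.31356975  0.075     ]
[210.07590133 257.29032258] [200 243  22  27 527] ((210.5, 256.0), (26.0, 21.0), 90.0)
dir -47.111568862130774 [ 0.50068927 -0.36144754  0.075     ]
[355.27227723 257.91089109] [351 246   9  24 202] ((355.0, 257.5), (23.0, 8.0), 90.0)
dir 111.75572177340513 [ 0.60139455 -0.32482035  0.075     ]
t 11.9 pos [ 0.5448 -0.3123  0.1666] yaw 20.06 F [ 0.2  0.6 -0.2] w 0.0611
3 [[0.02, 0.12, 3.85], [0.02, 0.12, 3.85], [0.02, 0.12, 3.85]] twist each 0.02
```

View pics/w5.png

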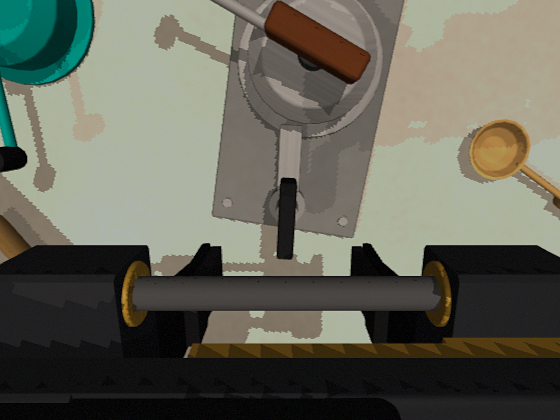

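The bolt_r bar at (286,218) lies square to the jaws, with its finger still over the rim. I'll descend.

Emit:
{"name": "arm_command", "arguments": {"translation": [[-0.1,0,3.8],[-0.2,0,3.8],[-0.2,0,3]], "twist": [0,0,0]}}

```text
time_s: 12.28
tool_pos: [0.5418, -0.3106, 0.0616]
tool_rot: [-179.1, 0.0, 20.4]
force: [-0.4, 0.2, 0.2]
grip_width: 0.0611
```

Run:
```python
from h import *
plan([.544,-.3135,.051],18)
```

```text
t 12.28 pos [ 0.5418 -0.3106  0.0616] yaw 20.41 F [-0.4  0.2  0.2] w 0.0611
1 [[0.1, 0.36, 1.05]] twist each 2.41
```

Emit:
{"name": "arm_command", "arguments": {"translation": [[0.1,0.3,1],[0,0,0]], "twist": [2.4,0]}}

```text
time_s: 12.52
tool_pos: [0.5428, -0.3111, 0.0498]
tool_rot: [-178.9, 0.2, 17.9]
force: [0.1, 0.2, 0.3]
grip_width: 0.061
```

Emit:
{"name": "arm_command", "arguments": {"translation": [[0,0,0],[0,0,0],[0,0,0],[0,0,0],[0,0,0],[0,0,0],[0,0,0],[0,0,0]], "twist": [0,0,0,0,0,0,0,0], "grip": 0, "force": 25}}

```text
time_s: 13.52
tool_pos: [0.5439, -0.3127, 0.0539]
tool_rot: [-179.1, 0.0, 18.0]
force: [-1.5, -1.0, 1.3]
grip_width: 0.0165
```

Emit:
{"name": "arm_command", "arguments": {"translation": [[0,0,0],[0,0,0],[0,0,0],[0,0,0],[0,0,0],[0,0,0],[0,0,0],[0,0,0]], "twist": [-5,-8,-8,-8,-8,-8,-8,-5]}}

```text
time_s: 14.52
tool_pos: [0.5423, -0.3144, 0.0539]
tool_rot: [-179.4, -0.7, 77.7]
force: [-1.8, -0.7, 1.3]
grip_width: 0.0168
```

Emit:
{"name": "arm_command", "arguments": {"translation": [[0,0,0],[0,0,0],[0,0,0],[0,0,0],[0,0,0],[0,0,0]], "twist": [-4,-4,-4,-4,-4,-4]}}

```text
time_s: 15.28
tool_pos: [0.5434, -0.3152, 0.0537]
tool_rot: [-179.9, -0.8, 102.3]
force: [-1.0, -0.4, -0.9]
grip_width: 0.0169
```

Run:
```python
from h import *
o=telemetry.get_obs(); print(o['tool_pos'],o['tool_rot'],o['wrist_torque'],o['force'],o['qpos'][6],o['grip_width'])
```

```text
[ 0.54340098 -0.31518816  0.05373739] [-179.86324588   -0.77720233  102.34776456] [-0.09950075  0.15783439 -0.32664425] [-0.9531687  -0.44728232 -0.86047084] 137.11735454010253 0.016930911386014314
```

Same stop signature at −0.33 N m. I'll release and go above the seamer.

Emit:
{"name": "arm_command", "arguments": {"translation": [[0,0,0],[0,0,0],[0,0,0],[0,0,0]], "twist": [0,0,0,0], "grip": 70}}

```text
time_s: 15.78
tool_pos: [0.5443, -0.3147, 0.0537]
tool_rot: [-179.9, -0.8, 102.2]
force: [-0.3, 0.3, -0.3]
grip_width: 0.0486
```

Emit:
{"name": "arm_command", "arguments": {"translation": [[0,0,-4],[0,0,-4],[0,0,-4],[0,0,-3],[0,0,0]], "twist": [0,0,0,0,0]}}

```text
time_s: 16.4
tool_pos: [0.5446, -0.3163, 0.2073]
tool_rot: [-179.9, -0.8, 102.2]
force: [0.2, -0.1, -1.0]
grip_width: 0.0607
```

Run:
```python
from h import *
plan([.5225,-.2015,.21],81)
```

```text
t 16.4 pos [ 0.5446 -0.3163  0.2073] yaw 102.17 F [ 0.2 -0.1 -1. ] w 0.0607
3 [[3.9, 0.09, -0.03], [3.88, -0.39, -0.03], [3.8, -0.86, -0.03]] twist each 7.06
```

Emit:
{"name": "arm_command", "arguments": {"translation": [[3.9,0.1,0],[3.9,-0.4,0],[3.8,-0.9,0],[0,0,0],[0,0,0]], "twist": [7,7,7,0,0]}}

```text
time_s: 17.02
tool_pos: [0.5191, -0.1976, 0.2026]
tool_rot: [-179.1, -0.7, 80.4]
force: [-0.3, -0.4, -0.9]
grip_width: 0.0608
```

Run:
```python
from h import *
import pickle
c=cam('wrist'); cv2.imwrite('pics/w6.png',c['img']); pickle.dump(c,open('w6.pkl','wb'))
im=c['img'].astype(int); m=(im[...,2]-im[...,0]>30)&(im[...,2]-im[...,1]>22)&(im[...,2]<170); m[250:]=0; m[:,:230]=0; m[:,350:]=0
n,l,st,ce=cv2.connectedComponentsWithStats(m.astype(np.uint8)); i=1+np.argmax(st[1:,4])
ct=cv2.findContours((l==i).astype(np.uint8),0,2)[0][0]; print(ce[i],st[i],cv2.minAreaRect(ct))
vx,vy,_,_=cv2.fitLine(ct.astype(np.float32),2,0,.01,.01).ravel(); v=np.array([vx,vy])
for z in (.09,.102): a=onz(c,*ce[i],z); q=onz(c,*(ce[i]+20*v),z); print('dir',np.degrees(np.arctan2(*(q-a)[[1,0]])),a)
w2=pickle.load(open('w2.pkl','rb')); s=pickle.load(open('scene0.pkl','rb')); d=pickle.load(open('side0.pkl','rb'))
print(tri([ray(c,*ce[i]),ray(w2,295.8,216.5),ray(d,295.2,235.8),ray(s,231,201)]))
plan([.5225,-.2015,.071],81)
```

```text
[278.91458206 212.43319097] [ 267  176   25   74 1639] ((279.1624450683594, 212.54779052734375), (73.7030029296875, 22.699813842773438), 87.95458984375)
dir -6.0256235299622185 [ 0.52015249 -0.20178131  0.09      ]
dir -6.02562352996228 [ 0.5171638  -0.20118347  0.102     ]
(array([ 0.52183061, -0.20156254,  0.09444528]), [np.float64(0.0027028530780719142), np.float64(0.00032659719067791446), np.float64(0.002026125125909797), np.float64(0.0010822331953774973)])
t 17.07 pos [ 0.5192 -0.1973  0.2026] yaw 80.42 F [-0.  -0.  -0.7] w 0.0612
3 [[-0.18, 0.2, 4.38], [-0.18, 0.2, 4.38], [-0.18, 0.2, 4.38]] twist each -0.19
```

View pics/w6.png

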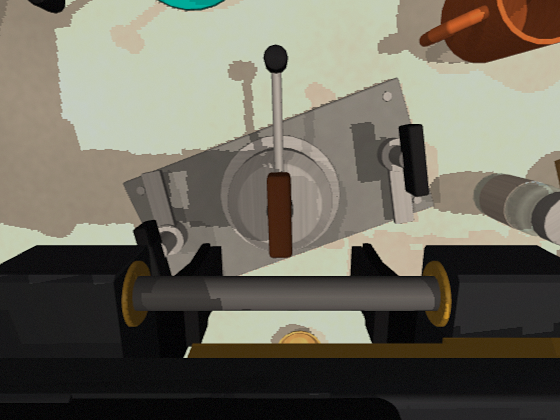

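Both clamp fingers are swung clear, (143,173)-(172,240) and (403,195), and the handle at (279,212) is centred and aligned with the open jaws.

Run:
```python
from h import *
import pickle
c=pickle.load(open('w6.pkl','rb'))
for n,a,b in [('r finger',(143,173),(163,222)),('l finger',(401,222),(392,172))]:
    a,b=onz(c,*a,.027),onz(c,*b,.027); print(n,np.degrees(np.arctan2(*(a-b)[[1,0]])))
```

```text
r finger -172.3079052289434
l finger 4.431423084185526
```

Emit:
{"name": "arm_command", "arguments": {"translation": [[-0.2,0.2,4],[-0.2,0.1,4],[-0.2,0.1,3.5]], "twist": [-0.5,-0.5,-0.5]}}

```text
time_s: 17.45
tool_pos: [0.5233, -0.2071, 0.0869]
tool_rot: [-179.5, -0.6, 81.8]
force: [0.2, 0.3, 0.0]
grip_width: 0.0607
```

Run:
```python
from h import *
plan([.5215,-.2015,.071],82)
```

```text
t 17.45 pos [ 0.5233 -0.2071  0.0869] yaw 81.77 F [0.2 0.3 0. ] w 0.0607
1 [[0.51, -0.24, 1.6]] twist each -0.23
```

Emit:
{"name": "arm_command", "arguments": {"translation": [[0.5,-0.2,1.6],[0,0,0]], "twist": [-0.2,0]}}

```text
time_s: 17.7
tool_pos: [0.5194, -0.2027, 0.0674]
tool_rot: [-179.2, -0.6, 81.8]
force: [0.1, -0.2, -0.2]
grip_width: 0.0608
```

Run:
```python
from h import *
plan([.5215,-.2015,.071],82)
```

```text
t 17.7 pos [ 0.5194 -0.2027  0.0674] yaw 81.82 F [ 0.1 -0.2 -0.2] w 0.0608
1 [[0.15, 0.18, -0.36]] twist each -0.18
```

Emit:
{"name": "arm_command", "arguments": {"translation": [[0,0,0],[0,0,0],[0,0,0],[0,0,0],[0,0,0],[0,0,0],[0,0,0],[0,0,0]], "twist": [0,0,0,0,0,0,0,0], "grip": 0, "force": 45}}

```text
time_s: 18.7
tool_pos: [0.5228, -0.2029, 0.0719]
tool_rot: [-179.6, -0.6, 81.9]
force: [-0.4, 0.4, -0.2]
grip_width: 0.0199
```

Emit:
{"name": "arm_command", "arguments": {"translation": [[0,0,0],[0,0,-1],[0,0,-2],[0,0,-3],[0,0,-3],[0,0,-3],[0,0,-3],[0,0,-2],[0,0,0],[0,0,0]], "twist": [0,0,0,0,0,0,0,0,0,0]}}

```text
time_s: 19.95
tool_pos: [0.5151, -0.2055, 0.2381]
tool_rot: [-178.3, -0.6, 81.6]
force: [-0.5, 0.8, -7.6]
grip_width: 0.0198
```

Run:
```python
from h import *
import pickle
plan([.5228,-.2029,.27],82)
c=cam('wrist'); pickle.dump(c,open('w7.pkl','wb')); s=cam('scene');d=cam('side')
pickle.dump((s,d),open('sd7.pkl','wb'))
x=T()[:3,3]; u,v=[int(i) for i in proj(s,x)]; u2,v2=[int(i) for i in proj(d,x)]
f=lambda im,u,v:cv2.resize(im[v-55:v+55,u-55:u+55],(260,260),interpolation=3)
cv2.imwrite('pics/w7.png',np.hstack([cv2.resize(c['img'][:300],(280,150)).repeat(1,0)[:150].copy() if 0 else cv2.copyMakeBorder(cv2.resize(c['img'],(280,210)),0,50,0,0,0),f(s['img'],u,v),f(d['img'],u2,v2)]))
```

```text
t 19.95 pos [ 0.5151 -0.2055  0.2381] yaw 81.65 F [-0.5  0.8 -7.6] w 0.0198
1 [[0.4, 0.63, -3.2]] twist each -0.35
```

View pics/w7.png

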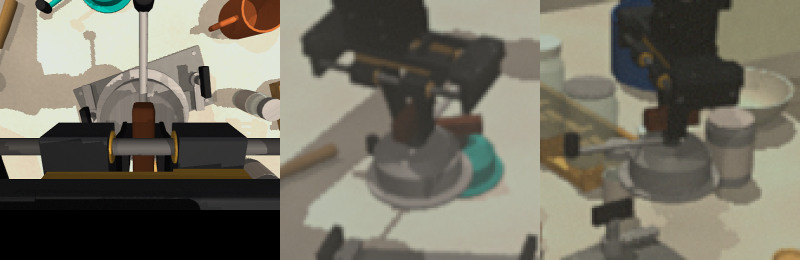

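The seamer is held level and clear. The lever points at the robot, and the rim and neck show beneath the jaws in all three views. Raising further before crossing.

Emit:
{"name": "arm_command", "arguments": {"translation": [[0,0,-2],[0,0,-2],[0,0,-1],[0,0,0]], "twist": [0,0,0,0]}}

```text
time_s: 20.6
tool_pos: [0.5152, -0.2055, 0.2854]
tool_rot: [-177.9, -0.6, 81.6]
force: [1.0, 0.5, -6.4]
grip_width: 0.0201
```

Run:
```python
from h import *
plan([.5765,.1385,.29],102.7,step=3.6)
```

```text
t 20.6 pos [ 0.5152 -0.2055  0.2854] yaw 81.65 F [ 1.   0.5 -6.4] w 0.0201
10 [[3.49, 0.11, -0.01], [3.49, 0.23, -0.01], [3.48, 0.36, -0.01], [3.46, 0.49, -0.01], [3.44, 0.62, -0.01], [3.42, 0.74, -0.01], [3.39, 0.87, -0.01], [3.35, 0.99, -0.01], [3.31, 1.11, -0.01], [3.27, 1.23, -0.01]] twist each -2.11
```

Emit:
{"name": "arm_command", "arguments": {"translation": [[1.5,0,0],[3,0.2,0],[3.5,0.3,0],[3.5,0.4,0],[3.5,0.5,0],[3.4,0.7,0],[3.4,0.8,0],[3.4,0.9,0],[3,1,0],[2,0.8,0]], "twist": [-2,-2,-2,-2,-2,-2,-2,-2,-2,-2]}}

```text
time_s: 21.85
tool_pos: [0.5588, 0.1356, 0.2854]
tool_rot: [-178.0, -1.9, 104.2]
force: [0.3, -0.2, -6.3]
grip_width: 0.0201
```

Run:
```python
from h import *
plan([.5765,.1385,.27],102.7,step=3.6)
```

```text
t 21.85 pos [0.5588 0.1356 0.2854] yaw 104.22 F [ 0.3 -0.2 -6.3] w 0.0201
1 [[-0.21, 1.84, 1.47]] twist each 1.52
```

Emit:
{"name": "arm_command", "arguments": {"translation": [[-0.1,1,0],[-0.1,0.7,0.8],[0,0,0.5],[0,0,0],[0,0,0]], "twist": [1,0.5,0,0,0]}}

```text
time_s: 22.48
tool_pos: [0.5761, 0.137, 0.2695]
tool_rot: [-177.8, -1.7, 102.6]
force: [0.5, 0.3, -5.9]
grip_width: 0.02
```

Run:
```python
from h import *
import pickle
plan([.5765,.1385,.25],102.7,step=3.6)
o=telemetry.get_obs(); print(o['tool_rot'])
c=cam('wrist'); s=cam('scene');d=cam('side'); pickle.dump((c,s,d),open('8.pkl','wb'))
for n,k in (('c',c),('s',s),('d',d)): cv2.imwrite(f'pics/8{n}.png',k['img'])
o=np.zeros((600,800,3),np.uint8); o[:300,:400]=cv2.resize(c['img'],(400,300))
o[:300,400:]=cv2.resize(s['img'][115:265,275:475],(400,300),interpolation=3)
o[300:,:400]=cv2.resize(d['img'][80:230,160:360],(400,300),interpolation=3)
o[300:,400:]=cv2.resize(c['img'][0:270,100:460],(400,300),interpolation=3)
cv2.imwrite('pics/w8.png',o)
```

```text
t 22.48 pos [0.5761 0.137  0.2695] yaw 102.59 F [ 0.5  0.3 -5.9] w 0.02
1 [[0.08, 0.15, 1.95]] twist each -0.11
[-177.76171125   -1.69305437  102.58814231]
```

View pics/w8.png

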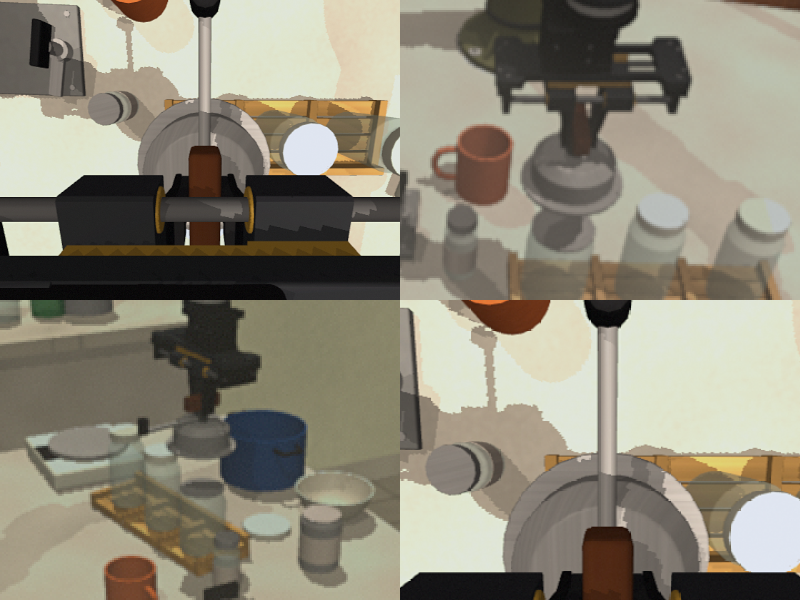

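Run:
```python
from h import *
import pickle
from scipy.optimize import least_squares
c,s,d=pickle.load(open('8.pkl','rb')); H=np.array(c['hand_eye']); M=T()
g=cv2.GaussianBlur(cv2.cvtColor(c['img'],cv2.COLOR_BGR2GRAY),(3,3),0).astype(float)
X=np.array([[503,545],[511,515],[527,490],[560,465],[580,457],[637,457],[660,468],[690,497],[704,525],[709,548]],float); P=np.c_[(X[:,0]-400)*.9+100,(X[:,1]-300)*.9]
cc=dict(c);cc['E']=H
for zt in (.052,.054,.056):
    q=np.array([onz(cc,u,v,zt) for u,v in P])[:,:2]
    f=least_squares(lambda p:np.hypot(*(q-p[:2]).T)-p[2],[0,0,.058]); f2=least_squares(lambda p:np.hypot(*(q-p).T)-.058,[0,0])
    t=M@np.r_[f2.x,.060,1]; print(zt,f.x.round(4),f2.x.round(4),np.abs(f2.fun).max().round(4),'mouth world',t[:3].round(4))
k=onz(cc,286-2+0,14,.0) # lever knob
print('lever knob tool',onz(cc,286,10,-.0))
```

```text
0.052 [ 0.0002 -0.0002  0.0565] [0.0001 0.0018] 0.0011 mouth world [0.5752 0.1393 0.2098]
0.054 [0.0002 0.0004 0.057 ] [0.0001 0.0018] 0.001 mouth world [0.5752 0.1393 0.2098]
0.056 [0.0002 0.0011 0.0575] [0.0002 0.0017] 0.0008 mouth world [0.5751 0.1393 0.2098]
lever knob tool [ 0.00057117 -0.11051034  0.        ]
```

The rim fit puts the mouth at (0.575,0.139) against the lid at (0.576,0.140). I'll lower in two stages.

Run:
```python
from h import *
M=T(); print(M.round(3)); plan(M[:3,3]+[.001,.001,-.04],102.7,step=1.5)
```

```text
[[-0.219  0.975 -0.044  0.576]
 [ 0.975  0.22   0.021  0.138]
 [ 0.03  -0.038 -0.999  0.27 ]
 [ 0.     0.     0.     1.   ]]
t 22.62 pos [0.5761 0.1375 0.2698] yaw 102.64 F [-0.1 -0.1 -6.7] w 0.0202
3 [[-0.01, 0.09, 1.33], [-0.01, 0.09, 1.33], [-0.01, 0.09, 1.33]] twist each -0.02
```

Emit:
{"name": "arm_command", "arguments": {"translation": [[0,0.1,1],[0,0.1,1],[0,0.1,1],[0,0.1,1],[0,0,0],[0,0,0]], "twist": [0,0,0,0,0,0]}}

```text
time_s: 23.38
tool_pos: [0.5779, 0.1395, 0.2262]
tool_rot: [-177.7, -1.7, 102.7]
force: [-0.6, 0.3, -6.0]
grip_width: 0.0199
```

Run:
```python
from h import *
M=T(); print((M@[0,.0018,.06,1])[:3].round(4)); plan(M[:3,3]+[.5763,.140,.1465]-(M@[0,.0018,.06,1])[:3],102.7,step=.8)
```

```text
[0.5769 0.1411 0.1662]
t 23.38 pos [0.5779 0.1395 0.2262] yaw 102.66 F [-0.6  0.3 -6. ] w 0.0199
3 [[-0.05, -0.0, 0.66], [-0.05, -0.0, 0.66], [-0.05, -0.0, 0.66]] twist each -0.01
```

Emit:
{"name": "arm_command", "arguments": {"translation": [[0,0,0.6],[-0.1,0,0.6],[0,0,0],[0,0,0]], "twist": [0,0,0,0]}}

```text
time_s: 23.88
tool_pos: [0.5779, 0.1388, 0.2141]
tool_rot: [-177.8, -1.7, 102.7]
force: [-0.2, -0.9, -6.5]
grip_width: 0.0199
```

Run:
```python
from h import *
import pickle
M=T(); m=(M@[0,.0018,.06,1])[:3]; print(m.round(4)); plan(M[:3,3]+[.5763,.140,.1465]-m,102.7,step=.8)
c=cam('wrist'); s=cam('scene');d=cam('side'); pickle.dump((c,s,d,M),open('9.pkl','wb'))
for k,n in((s,'s'),(d,'d')):
    print(n,'mouth',proj(k,m),'rimL/R..lid',proj(k,[.5763,.140,.135]))
o=np.zeros((600,800,3),np.uint8); 
o[:,:400]=cv2.resize(s['img'][175:265,325:385],(400,600),interpolation=3)
o[:,400:]=cv2.resize(d['img'][130:220,230:290],(400,600),interpolation=3)
cv2.imwrite('pics/w9.png',o)
```

```text
[0.5771 0.1404 0.1541]
t 23.88 pos [0.5779 0.1388 0.2141] yaw 102.66 F [-0.2 -0.9 -6.5] w 0.0199
1 [[-0.05, -0.05, 0.77]] twist each -0.04
s mouth (np.float64(357.2394084259654), np.float64(222.64200559191585)) rimL/R..lid (np.float64(356.08817299454455), np.float64(227.94354401274947))
d mouth (np.float64(260.5079878898758), np.float64(167.4607379283089)) rimL/R..lid (np.float64(260.3803776169488), np.float64(172.67584705008363))
```

View pics/w9.png

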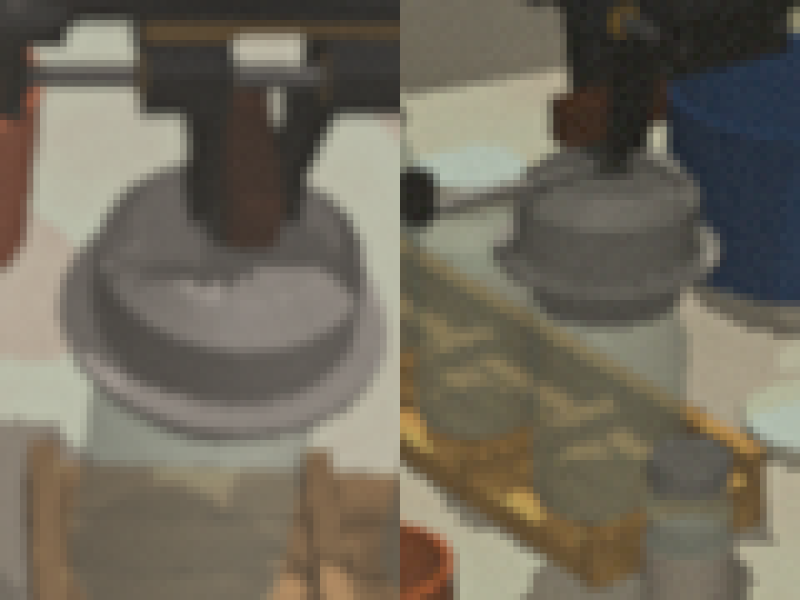

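Rim column centres are 358.5 px (scene) and 260.9 px (side), against lid centres of 356.6 and 261.0. That agrees to within 1–2 px, or 2–3 mm, with the gap still visible. Final 7 mm and a slight −y correction.

Emit:
{"name": "arm_command", "arguments": {"translation": [[-0.1,-0.1,0.4],[-0.1,0,0.3],[0,0,0],[0,0,0],[0,0,0],[0,0,0]], "twist": [0,0,0,0,0,0]}}

```text
time_s: 24.78
tool_pos: [0.5772, 0.1366, 0.2069]
tool_rot: [-177.8, -1.7, 102.7]
force: [0.8, 0.6, -7.3]
grip_width: 0.0201
```

Run:
```python
from h import *
import pickle
o=telemetry.get_obs(); M=T(o); m=(M@[0,.0018,.06,1])[:3]; print(m.round(4),o['tool_rot'],o['force'],np.abs(o['joint_velocities']).max(),o['time_s'])
c=cam('wrist'); s=cam('scene');d=cam('side')
for k,n in((s,'s'),(d,'d')): print(n,'mouth',proj(k,m))
o=np.zeros((600,800,3),np.uint8); 
o[:,:400]=cv2.resize(s['img'][175:265,325:385],(400,600),interpolation=3)
o[:,400:]=cv2.resize(d['img'][130:220,230:290],(400,600),interpolation=3)
cv2.imwrite('pics/w10.png',o)
P=np.array([[192.7,220.5]])
```

```text
[0.5763 0.1382 0.1469] [-177.83296397   -1.71674603  102.65408083] [ 0.78714135  0.61200051 -7.33317381] 0.14584447919365365 24.775
s mouth (np.float64(355.9854106302266), np.float64(224.37619277808358))
d mouth (np.float64(260.58573898140634), np.float64(169.69807510428967))
```

View pics/w10.png

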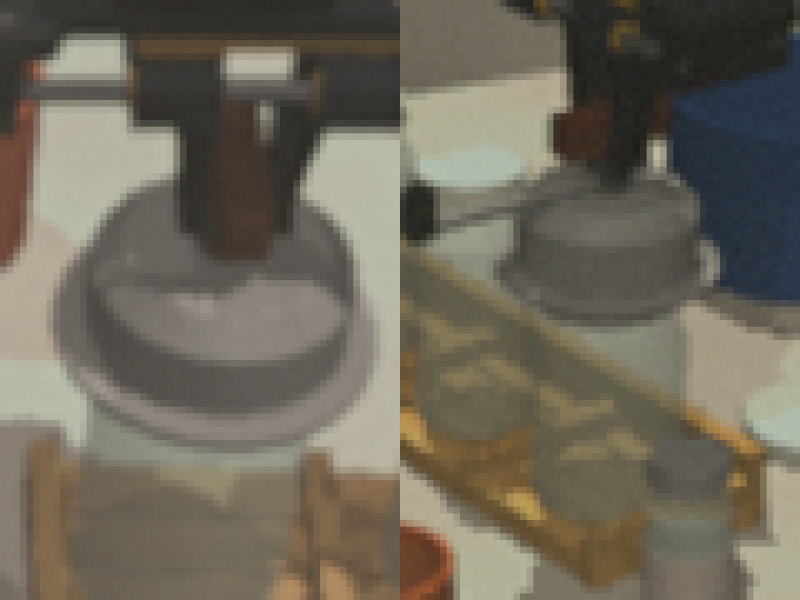

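Rim centres are now 357.1 px (scene) and 261.0 px (side), against the lid's 356.6 and 261.0. No contact force and at rest, so I'm handing in.

```bash
python3 -c "
from cell import env; print(env.sign_off())"
```

```text
the job is handed in; nothing more can be done
None
```

I turned both clamp bolts counter-clockwise to their stops, then lifted the steel seamer and carried it over the spice jar. It is now held above the flat tin lid, and I have handed the job in. No verdict was reported.

**Last checks:**
- **Bolts:** at both stops the torque rose to about 0.33 N m, against about 0.06 N m when turning freely. The wrist picture shows both fingers swung clear.
- **Position over the lid:** the mouth is at about (0.576, 0.138, 0.147) m, and I placed the lid centre at about (0.576, 0.140, 0.135) m. That puts it about 12 mm above the lid and 2–3 mm off centre.
- **Attitude:** it leans about 2.8° (0.05 rad). The lever points out over the open front, square to the row to within about 1°.
- **Contact:** the wrist force is only the seamer's weight, about 6–7 N, and the arm was at rest. The clock stood at about 25 s.

**Disagreements:**
- Lid height measured 132 mm, against 135 mm from the given sizes; I used 135.
- My readings of the bolts' end angles came out at 83–87°, against the nominal 80°; I put this down to picking edges by eye.
- The tool picked up 2–3° of tilt on the way and I could not correct it; the limit is 5.7°.
- The gap under the rim could not be seen directly in the last pictures, so the height rests on the arm's reading and the given sizes.

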